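# Swing the rack tube into line on the jig plate

## Task

On the dark steel jig plate the long square tube lies askew with one end by the round post. Keeping it flat on the plate and that end at the post, pivot it about the post until its free end comes up to the stop block and it lies in line, then let go and leave it there. Do not disturb the short offcut of the same tube that lies on the plate.

Things in the scene. Friction and masses are not known exactly. Their poses are not given: they have to be found in the camera images.
- tube (a point): long square steel tube, 260 mm, section 25 x 25 mm, 0.25 to 0.5 kg, loose, flat on the jig plate. Point: middle of its top face, 25 mm above the plate. x along it from the post end to the free end; y level, away from the post; z up. Its -y side is at the post (gap under 6 mm), 22 to 38 mm from its end. To come into line it turns 24 to 40 degrees anticlockwise seen from above, free end towards +y.
- post (a point): fixed round steel post, 30 mm across, 45 mm tall, on the fixed dark jig plate. Point: its axis at the plate's top face (10 mm above the bench). x level, along the line in which the tube must finally lie, towards the stop block; y level, towards the side where the tube and the stop block lie; z up. The plate reaches from -80 to 300 mm in this x and -205 to 135 mm in this y.
- stop (a point): fixed steel stop block on the plate, 40 mm (x) by 30 mm (y), 30 mm tall; axes as the post's. Point: foot of the middle of the block's face that the tube comes up to, at the plate's top face; the block lies to +y of it. It is 200 mm in x and 40 mm in y from the post's axis, so a tube touching both post and block is in line.
- offcut: short offcut, 110 mm, of the same 25 x 25 mm square tube, loose on the plate on the post's +y side: beyond the tube's final place and short of the stop block. To be left alone. Origin: centre of its underside; x along its length, z up.

How it is judged (in metres and radians):
At the end, for the whole second after the job is handed in: the tube lies flat on the plate (raised less than 7 mm, tilted less than 6 degrees), within 10 degrees of the line, its side less than 15 mm from the stop block's face and less than 15 mm from the post, with 5 to 55 mm of its end past the post's axis (angle between the x axis of tube and the x axis of post, either way round below 0.175 rad and y of stop in the frame of tube below 0.0275 m and y of post in the frame of tube above -0.0425 m and x of post in the frame of tube between -0.125 and -0.075 m and z of tube in the frame of post below 0.032 m and angle between tube's own z axis and vertical below 0.1 rad); the robot touches nothing.
It fails at once if the tube was lifted more than 25 mm off the plate (z of tube in the frame of post above 0.05 m).
It fails at once if the tube's end was taken away from the post (more than 30 mm off it, or moved lengthwise so that its end no longer reaches the post's axis or passes it by more than 65 mm) (y of post in the frame of tube below -0.0575 m or x of post in the frame of tube below -0.13 m or x of post in the frame of tube above -0.065 m).
It fails at once if the short offcut was moved by more than 20 mm (distance of offcut from where it was at the start of the episode above 0.02 m).
It also fails if it takes over 29 s, if anything falls off the work surface, if the arm or the gripper's body presses on something with over 40 N, if the wrist force passes 120 N, or if a joint passes its speed limit or range.

## Robot

A 6-joint arm with a two-finger parallel gripper is mounted at the origin on the work surface. World frame = base frame: x ahead of the robot, y to its left, z up, the work surface at z = 0. Lengths are in m, angles in degrees, forces in N, time in s.
With the tool pointing down it reaches from about 0.375 to 0.9 m from the base axis. Payload 3.1 kg.
Tool frame: the origin (TCP) lies at the very end of the fingers, on their centre line; the grasp point (between the pads) lies 19 mm behind it; z points along the fingers, y is the line along which they close (so a half turn about z gives the same grasp; the last joint's range is limited). The gripper opens to 87 mm and grips with 3 to 60 N. Pads are 19 mm wide; open, the fingers measure 117 mm over their backs; the gripper's body (75 mm by 190 mm) begins 51 mm behind the grasp point.
Start: joints at [-81.389, 30.224, 82.088, -0, 67.689, -10.227], TCP at [0.202, -0.591, 0.223] pointing down, gripper open.
Joint ranges: [-176.69, 176.69], [-43.24, 126.21], [12.49, 139.97], [-82, 262], [0, 151.66], [-163.58, 163.58]. Speed limits (degrees/s): [159.86, 159.86, 180, 180, 180, 180].

## Interface

Orientations are given as a 3x3 rotation matrix whose columns are the frame's x, y, z axes.
In Python, from rig import bot, imaging gives the robot as it stands.
- The arm moves only by the tool drive_tool, never from a script. Its argument "deltas" is text: rows parted by semicolons, each of 5 numbers parted by spaces: the finger opening in mm, from 0 to 87, then the shift along the world's x, y, z in mm, then the turn about the world's z in rad. In form: jaw dx dy dz twist; .... A call has 1 to 12 rows; each row is the pose to reach, as a shift and turn from the pose commanded when the call began; what a row does not reach only later rows make up. A row lasts 1/10 s, in which the tool goes at most 50 mm and 8.59 degrees, less where a joint would pass 70% of its speed; a pose out of reach is approached as far as the arm can. A call with a gripper value outside its range is refused whole. The fingers move at their own pace and stop on an object; the grip force is fixed at half the most. Time passes only in rows, so rows that repeat a pose let the fingers close. It gives the time, the measured TCP pose, the force, the opening and the grip force at its end, in the units of the state.
- bot.read_state(): the state, without advancing time (a new reading comes with each control period).
- imaging.capture(name): name is "scene" or "side" or "wrist"; returns the picture (420x560x3 uint8, red, green, blue); there is no depth.
- imaging.camera_model(name): a dict with "fx", "fy", "cx", "cy" (pixels), "dist" ([k1, k2, p1, p2, k3] as OpenCV has them; the pictures are not rectified), "T" (4x4, takes a point from camera to world coordinates). Camera axes: x right, y down, z forward; pixel columns grow to the right and rows downward; lengths in m; the calibration is good to about 2 mm. A picture is of the moment at which its call begins: read the wrist's pose just before it. camera_model takes no time and is no camera call; for the wrist camera it gives the pose at the moment of the call.
- bot.hand_in(): hands the job in; it is judged then, once.
The state is a dict: "time_s": time; "joint_positions": joint angles; "qvel": joint speeds; "tau": joint torques, N m; "position": TCP position; "tcp_rot": TCP orientation; "force": force on the tool from outside, world axes, zero at the start; "moment": the same for the moment, N m; "opening": opening from 0.0 (shut) to 1.0 (fully open); "grasp_force": force on a finger pad.
Only numpy, scipy, OpenCV 4.12 (cv2) and the standard library are available. Lean on these libraries where they do the work, as an engineer would, in place of code of your own. Each camera call takes 0.05 s, during which the arm holds its last target. There are 200 camera calls.

## Working session

There is one attempt and no reset: what is moved stays moved. The work goes in short steps, Python scripts to look and compute and a tool call to move; the robot and the scene stay as the last step left them, time stands still between calls to the robot, and variables do not carry over. Pictures are saved under pics/ and viewed, at most 10 in all, crops included, and the job is handed in when it is done.

Besides the shell and the picture viewer there is one more tool, called after "Request:" as name(argument=value, ...) on one line, values as JSON. drive_tool: Moves the arm, as the interface text tells. Its arguments: {"type":"object","properties":{"deltas":{"type":"string"}},"required":["deltas"]}

```bash
mkdir -p pics
cat > h.py <<'E'
import numpy as np, cv2
from rig import bot, imaging
def snap(n,f):
    m=imaging.camera_model(n); im=imaging.capture(n); cv2.imwrite('pics/'+f,cv2.cvtColor(im,cv2.COLOR_RGB2BGR)); 
    np.save('pics/'+f+'.T.npy',m['T']); return im,m
def ray(m,px,z):
    K=np.array([[m['fx'],0,m['cx']],[0,m['fy'],m['cy']],[0,0,1]])
    p=cv2.undistortPoints(np.array(px,float).reshape(-1,1,2),K,np.array(m['dist'],float)).reshape(-1,2)
    T=np.array(m['T']); d=np.c_[p,np.ones(len(p))]@T[:3,:3].T; o=T[:3,3]
    return o+d*((z-o[2])/d[:,2])[:,None]
E
python3 - <<'E'
from h import *
s=bot.read_state(); print(s['time_s'],s['position'],s['tcp_rot'],s['opening'])
a,_=snap('scene','a.png'); b,_=snap('wrist','b.png')
E
```

```text
0.0 [ 0.2017349  -0.59077691  0.22156983] [[ 9.46429757e-01  3.22909598e-01 -3.27162661e-04]
 [ 3.22909541e-01 -9.46427428e-01  2.13361993e-03]
 [ 3.79330637e-04 -2.12496533e-03 -9.99997670e-01]] 0.9972515107867638
```

View pics/a.png

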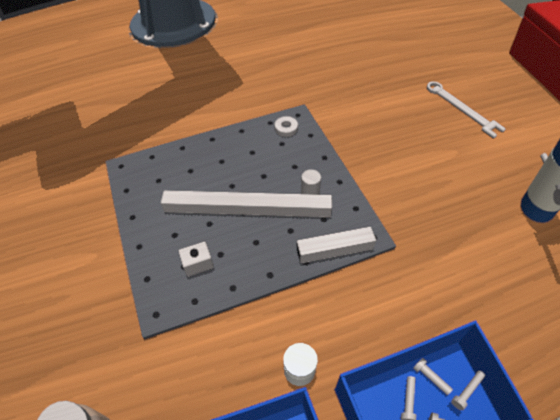

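View pics/b.png

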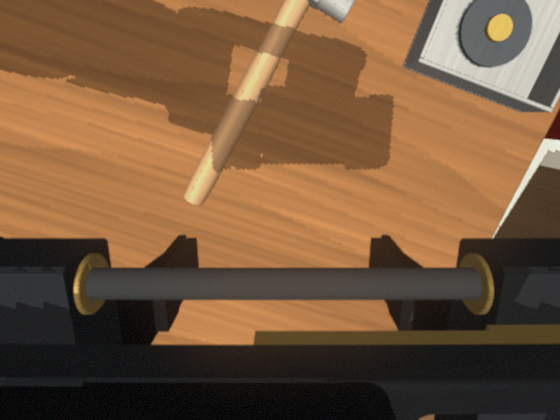

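The scene view shows the post's top at (311,178), the tube from (162,198) to (331,203), the stop block at (196,255) and the offcut at (337,243). The wrist view shows only the bench.

Run:
```python
from h import *
im=cv2.imread('pics/a.png'); m=imaging.camera_model('scene')
c=im[155:285,150:390]; cv2.imwrite('pics/c.png',cv2.resize(c,None,fx=3.3,fy=3.3,interpolation=cv2.INTER_CUBIC))
hsv=cv2.cvtColor(im,cv2.COLOR_BGR2HSV)
for thr in (150,175,):
  k=((hsv[...,2]>thr)&(hsv[...,1]<60)).astype(np.uint8); k[:150]=0;k[285:]=0;k[:,:150]=0;k[:,385:]=0
  n,l,st,ce=cv2.connectedComponentsWithStats(k)
  for i in range(1,n):
    if st[i,4]>60:
      cs=cv2.findContours((l==i).astype(np.uint8),0,2)[0][0]
      print(thr,st[i],ce[i].round(1),cv2.approxPolyDP(cs,3,True).reshape(-1,2).tolist())
print(ray(m,[(311,178)],.055),ray(m,[(162,192),(162,203),(331,197),(331,209)],.035),ray(m,[(180,249),(208,244),(212,259),(184,266)],.04).round(3))
print(np.array(m['T']).round(3))
```

```text
150 [302 170  19  14 221] [310.9 176.5] [[302, 174], [307, 183], [320, 178], [315, 170]]
150 [ 161  190  171   19 2243] [246.6 198.9] [[162, 203], [331, 207], [330, 195], [165, 190]]
150 [ 297  227   79   28 1157] [335.6 240.4] [[375, 239], [371, 228], [297, 242], [300, 253]]
150 [179 242  32  25 458] [194.1 253.9] [[205, 242], [179, 250], [183, 266], [210, 257]]
175 [302 170  19  14 205] [310.8 176.4] [[302, 175], [308, 183], [320, 177], [314, 170]]
175 [ 161  191  171   17 2129] [246.7 198.8] [[161, 201], [331, 206], [330, 195], [164, 191]]
175 [ 298  227   77   28 1116] [335.6 240.4] [[374, 237], [367, 227], [298, 240], [303, 254], [371, 241]]
175 [179 242  31  25 413] [193.9 253.9] [[204, 242], [179, 250], [184, 266], [209, 257]]
[[0.62137765 0.10943587 0.055     ]] [[ 0.55249044 -0.11022026  0.035     ]
 [ 0.5738503  -0.11406851  0.035     ]
 [ 0.65121455  0.13097166  0.035     ]
 [ 0.67192632  0.12204987  0.035     ]] [[ 0.667 -0.104  0.04 ]
 [ 0.672 -0.065  0.04 ]
 [ 0.698 -0.066  0.04 ]
 [ 0.696 -0.105  0.04 ]]
[[ 0.33   0.757 -0.563  1.015]
 [ 0.944 -0.276  0.183 -0.071]
 [-0.017 -0.592 -0.806  0.565]
 [ 0.     0.     0.     1.   ]]
```

View pics/c.png

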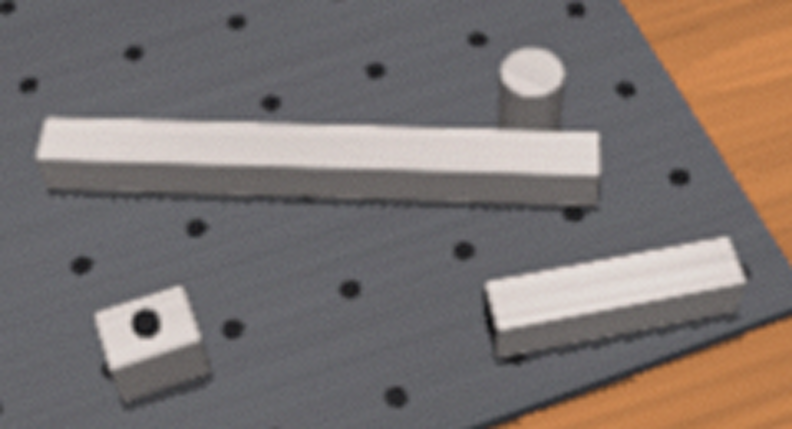

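The crop shows the tube's top corners at (164,191), (161.5,203.5), (331,195) and (331,208), the post's top at (311.2,176.8), and the stop's top corners near (179,250), (206,242), (211,255) and (184.5,267).

Run:
```python
from h import *
m=imaging.camera_model('scene')
R=lambda p,z: ray(m,np.array(p)/3.3+[150,155]-.35,z)[:,:2]
t=R([(45,118),(38,160),(598,132),(598,175)],.035); s=R([(95,314),(184,287),(200,330),(114,371)],.04); o=R([(487,283),(731,238),(745,284),(497,331)],.035)
p=R([(532,72)],.055)[0]
print('post',p); print('tube',t.round(4)); print('stop',s.round(4)); print('off',o.round(4))
free=t[:2].mean(0); end=t[2:].mean(0); d=free-end; L=np.linalg.norm(d); d/=L; n=np.array([-d[1],d[0]]); 
mid=(free+end)/2
print('tube mid',mid,'len',L,'dir deg',np.degrees(np.arctan2(d[1],d[0])),'n',n,'post in tube',(p-mid)@d,(p-mid)@n,'offcut',[((q-mid)@d,(q-mid)@n) for q in o])
sm=s[:2].mean(0); 
# line: post to face mid is atan2(40,200) from x axis
v=sm-p; a=np.arctan2(v[1],v[0])
print('stop face',sm,np.linalg.norm(v),'(204)', 'line +/-',np.degrees(a+np.arctan2(40,200)),np.degrees(a-np.arctan2(40,200)))
print('edge',np.degrees(np.arctan2(*(s[0]-s[1])[::-1])))
```

```text
post [0.61849624 0.11036561]
tube [[ 0.55   -0.1077]
 [ 0.5737 -0.1153]
 [ 0.647   0.1326]
 [ 0.6696  0.1228]]
stop [[ 0.6676 -0.1066]
 [ 0.6673 -0.0675]
 [ 0.6902 -0.0663]
 [ 0.6972 -0.1048]]
off [[0.7062 0.0556]
 [0.7211 0.1641]
 [0.7446 0.1593]
 [0.7298 0.0512]]
tube mid [0.61007668 0.00808019] len 0.2579385590190944 dir deg -111.95864584799024 n [ 0.92745399 -0.37393729] post in tube -0.09801341384325934 -0.030439581387156932 offcut [(np.float64(-0.07998918383999551), np.float64(0.07135926001461812)), (np.float64(-0.18625561081495648), np.float64(0.044641109511298724)), (np.float64(-0.19053516859976227), np.float64(0.06826903138570889)), (np.float64(-0.08470651729874062), np.float64(0.09490720841079187))]
stop face [ 0.66742896 -0.08706592] 0.20340506400040492 (204) line +/- -64.77000976515379 -87.3898747131942
edge -89.5090944040488
```

Request:
drive_tool(deltas="0 40 50 0 -0.1; 0 70 90 0 -0.2; 0 100 130 0 -0.3; 0 130 170 0 -0.4; 0 160 210 0 -0.5; 0 190 250 0 -0.6; 0 220 290 0 -0.72; 0 250 330 0 -0.72; 0 280 370 0 -0.72; 0 305 410 0 -0.72; 0 320 455 0 -0.72; 0 330 500 0 -0.72")

```text
time_s: 1.3
position: [0.5321, -0.094, 0.2223]
tcp_rot: [[0.924, -0.381, 0.001], [-0.381, -0.924, -0.0], [0.001, -0.0, -1.0]]
force: [-0.2, -0.7, 0.5]
opening: 0.03
grasp_force: 0.0
```

Request:
drive_tool(deltas="0 1 36 -20 0; 0 1 36 -50 0; 0 1 36 -80 0; 0 1 36 -110 0; 0 1 36 -135 0; 0 1 36 -155 0; 0 1 36 -155 0; 0 1 36 -155 0; 0 1 36 -155 0")

```text
time_s: 2.2
position: [0.5326, -0.0599, 0.0685]
tcp_rot: [[0.924, -0.381, 0.002], [-0.381, -0.924, -0.001], [0.002, -0.0, -1.0]]
force: [0.5, 1.1, -0.4]
opening: 0.005
grasp_force: 0.0
```

Run:
```python
from h import *
s=bot.read_state(); print(s['time_s'],s['position'],s['tcp_rot'],s['opening'],s['force'],s['joint_positions'])
a,_=snap('scene','d.png'); cv2.imwrite('pics/d2.png',cv2.resize(cv2.imread('pics/d.png')[100:300,100:400],None,fx=2.6,fy=2.6))
```

```text
2.2 [ 0.53262417 -0.05992031  0.06852375] [[ 9.24432627e-01 -3.81340635e-01  1.90759148e-03]
 [-3.81340203e-01 -9.24434579e-01 -5.99527206e-04]
 [ 1.99206761e-03 -1.73218814e-04 -9.99998001e-01]] 0.004697659790884531 [ 0.53152596  1.05940735 -0.44984906] [-1.83720800e+01  3.68878213e+01  1.02121700e+02  2.82600498e-03
  4.08759254e+01  9.40425446e+01]
```

View pics/d2.png

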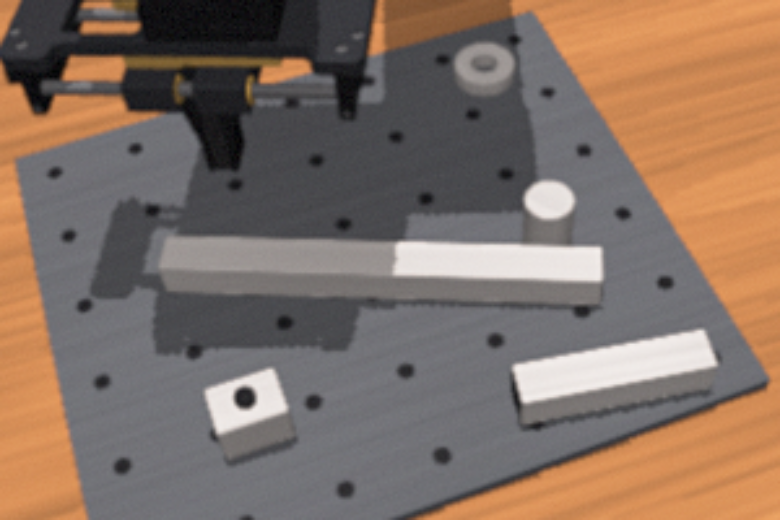

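The fingers are closed and stand behind the tube (tip at (222,165) in the crop). Nothing has moved. I'll lower them and push gently.

Request:
drive_tool(deltas="0 0 0 -20 0; 0 0 0 -40 0; 0 0 0 -48 0; 0 0 0 -48 0; 0 5 -2 -48 0; 0 10 -4 -48 0; 0 15 -6 -48 0; 0 20 -8 -48 0; 0 24 -10 -48 0.02; 0 28 -11 -48 0.04; 0 32 -13 -48 0.07; 0 36 -14 -48 0.1")

```text
time_s: 3.45
position: [0.5675, -0.0737, 0.0194]
tcp_rot: [[0.959, -0.285, -0.001], [-0.285, -0.959, 0.0], [-0.001, 0.0, -1.0]]
force: [-2.7, 0.0, 0.8]
opening: 0.005
grasp_force: 0.9
```

Request:
drive_tool(deltas="0 4 -1 0 0.02; 0 8 -2 0 0.04; 0 12 -2 0 0.06; 0 16 -3 0 0.08; 0 20 -4 0 0.1; 0 24 -4 0 0.12; 0 28 -4 0 0.14; 0 32 -5 0 0.16; 0 36 -5 0 0.18; 0 36 -5 0 0.18")

```text
time_s: 4.45
position: [0.6051, -0.0788, 0.0197]
tcp_rot: [[0.994, -0.11, 0.002], [-0.11, -0.994, -0.0], [0.002, 0.0, -1.0]]
force: [-0.5, -0.6, -0.1]
opening: 0.007
grasp_force: 0.0
```

Run:
```python
from h import *
s=bot.read_state(); print(s['time_s'],s['position'],s['tcp_rot'][0],s['force'])
a,_=snap('scene','e.png'); cv2.imwrite('pics/e2.png',cv2.resize(cv2.imread('pics/e.png')[100:300,100:400],None,fx=2.6,fy=2.6))
```

```text
4.45 [ 0.60505085 -0.07883016  0.01971178] [ 0.99387568 -0.11048516  0.00204223] [-0.51582579 -0.57611538 -0.06334291]
```

View pics/e2.png

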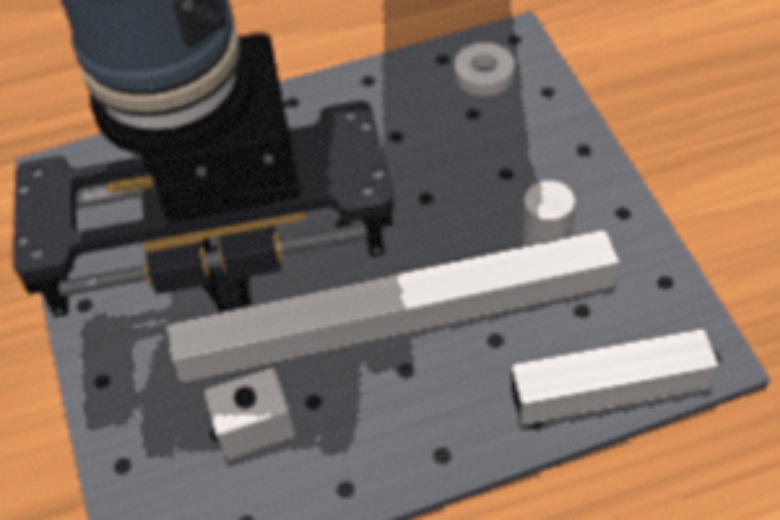

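The tube has swung with its end still at the post (top corners in the crop about (167,325), (178,368), (607,232) and (617,260)). The offcut and stop look unmoved, and only a small gap to the block is left.

```bash
cat >> h.py <<'E'
def tube(px,p=np.array([.6185,.1104]),f=np.array([.6674,-.0871])):
    m=imaging.camera_model('scene')
    t=ray(m,np.array(px)/2.6+[100,100]-.3,.035)[:,:2]
    free=t[:2].mean(0); end=t[2:].mean(0); d=free-end; L=np.linalg.norm(d); d/=L; n=np.array([-d[1],d[0]]); mid=(free+end)/2
    print('mid',mid,'L',L,'ang',np.degrees(np.arctan2(d[1],d[0])),'post',(p-mid)@d,(p-mid)@n,'stop',(f-mid)@d,(f-mid)@n)
E
python3 -c "
from h import *
tube([(167,325),(178,361),(607,232),(617,260)])"
```

```text
mid [0.63809057 0.01047969] L 0.2576443797038681 ang -94.63226057979391 post -0.09801179143163956 -0.027596155507879916 stop 0.09489391609788736 0.037094245654368384
```

Request:
drive_tool(deltas="0 3 0 0 0.02; 0 6 0 0 0.04; 0 9 0 0 0.06; 0 12 0 0 0.08; 0 14 0 0 0.1; 0 16 0 0 0.12; 0 18 0 0 0.12; 0 20 0 0 0.12; 0 22 0 0 0.12; 0 23 0 0 0.12; 0 24 0 0 0.12; 0 24 0 0 0.12")

```text
time_s: 5.7
position: [0.6279, -0.0785, 0.0195]
tcp_rot: [[1.0, 0.009, 0.0], [0.009, -1.0, 0.0], [0.0, -0.0, -1.0]]
force: [-1.9, 0.1, 1.7]
opening: 0.003
grasp_force: 1.1
```

Run:
```python
from h import *
s=bot.read_state(); print(s['time_s'],s['position'],s['tcp_rot'][0],s['force'])
a,_=snap('scene','f.png'); cv2.imwrite('pics/f2.png',cv2.resize(cv2.imread('pics/f.png')[100:300,100:400],None,fx=2.6,fy=2.6))
```

```text
5.7 [ 0.62789997 -0.07852735  0.01952081] [9.99961164e-01 8.81275172e-03 8.20035093e-05] [-1.88493463  0.06687666  1.7196085 ]
```

View pics/f2.png

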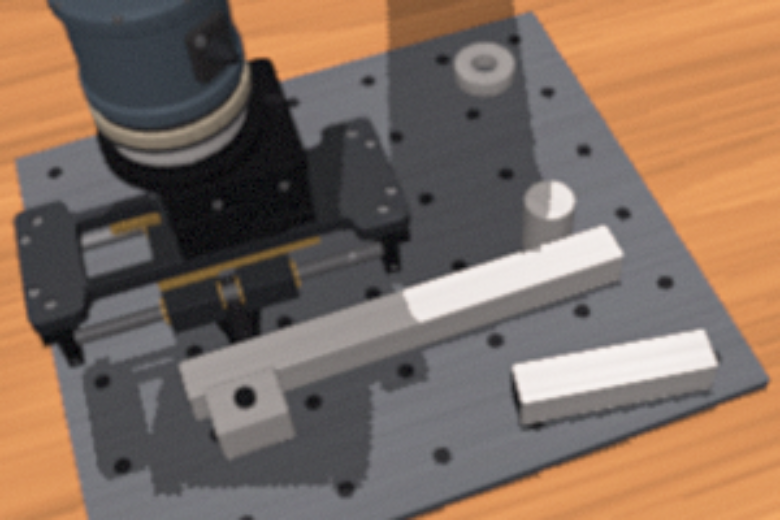

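The tube lies almost at the block (free end at about (190,380), block corner at (207,392)). I'll push the last few millimetres until the force shows contact.

Request:
drive_tool(deltas="0 1 0 0 0; 0 2 0 0 0; 0 3 0 0 0; 0 3 0 0 0")

```text
time_s: 6.15
position: [0.6282, -0.0785, 0.0195]
tcp_rot: [[1.0, 0.009, -0.006], [0.009, -1.0, 0.001], [-0.006, -0.001, -1.0]]
force: [-7.7, -0.6, 6.0]
opening: 0.005
grasp_force: 3.7
```

The force rose and the tool stopped, so the tube is against the block. I'll back off and rise.

Request:
drive_tool(deltas="0 -4 0 0 0; 0 -12 0 0 0; 0 -25 0 0 0; 0 -40 0 0 0; 0 -55 0 20 0; 0 -75 0 60 0; 0 -100 0 100 0; 0 -120 0 140 0; 0 -140 0 170 0; 0 -140 0 170 0; 0 -140 0 170 0")

```text
time_s: 7.25
position: [0.4916, -0.079, 0.1903]
tcp_rot: [[1.0, 0.008, 0.004], [0.008, -1.0, -0.001], [0.004, 0.001, -1.0]]
force: [0.4, -0.1, 0.2]
opening: 0.007
grasp_force: 0.0
```

Run:
```python
from h import *
s=bot.read_state(); print(s['time_s'],s['position'],s['force'])
a,_=snap('scene','g.png'); cv2.imwrite('pics/g2.png',cv2.resize(cv2.imread('pics/g.png')[100:300,100:400],None,fx=2.6,fy=2.6))
```

```text
7.25 [ 0.49164992 -0.07896425  0.1902848 ] [ 0.44837032 -0.14691244  0.23701663]
```

View pics/g2.png

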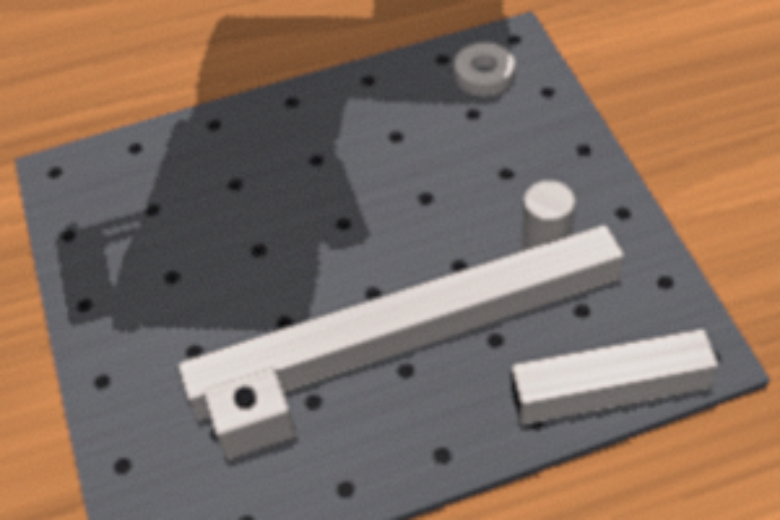

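The tube lies flat, with its side at the post (548,215) and against the block (245,395). Its ends are at (185,380) and (615,245), the offcut is unmoved, and the arm is clear. I'll check the numbers and hand in.

```bash
python3 -c "
from h import *
tube([(180,364),(191,398),(607,226),(622,254)]); print(bot.hand_in())"
```

```text
mid [0.64983815 0.01311779] L 0.2580580424395456 ang -87.79829233160527 post -0.0984143265141411 -0.027577669107463273 stop 0.10081849365043304 0.013698757206722995
the job is handed in; nothing more can be done
None
```

The job is handed in: the tube was pivoted about the post until it came up to the stop block, and my last measurement puts it about 0.4° off the line, roughly 1 mm from the block and touching the post, with the offcut unmoved and the arm clear; the judge's result was not shown.

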